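# Park the microscope objectives in order of height

## Robot

A 6-joint arm with a two-finger parallel gripper is mounted at the origin on the work surface. World frame = base frame: x ahead of the robot, y to its left, z up, the work surface at z = 0. Lengths are in m, angles in rad, forces in N, time in s.
With the tool pointing down it reaches from about 0.325 to 1 m from the base axis. Payload 5.1 kg.
Tool frame: the origin (TCP) lies at the very end of the fingers, on their centre line; the grasp point (between the pads) lies 19 mm behind it; z points along the fingers, y is the direction in which the jaws open and shut (so a half turn about z gives the same grasp; the last joint's range is limited). The gripper opens to 85 mm and grips with 20 to 120 N. Pads are 22 mm wide; open, the fingers measure 114 mm over their backs; the gripper's body (76 mm by 85 mm) begins 54 mm behind the grasp point. The pads swing forward as they close: fully open they stand 13 mm farther back than shut.
Start: joints at [1.134, 0.124, 1.65, -0, 1.367, -0.083], TCP at [0.225, 0.61, 0.231] pointing down, gripper open.
Joint ranges: [-2.61, 2.61], [-1.02, 2.33], [0.03, 2.71], [-1.35, 4.49], [0.32, 2.68], [-2.91, 2.91]. Speed limits (rad/s): [2.57, 2.57, 3.14, 3.14, 3.14, 3.14].

## Interface

Orientations are given as [roll, pitch, yaw] about the fixed x, y, z axes, in that order (R = Rz(yaw) Ry(pitch) Rx(roll)).
In Python, from rig import ctrl, vision, close_job, recognise, cut_out, landmark_of gives the robot as it stands.
- The arm moves only by the tool move_arm, never from a script. Its arguments are lists of equal length, an entry for each row: "delta_pos": the shift along the tool's x, y, z in mm, a list of three; "angular": the turn, a rotation vector about the tool's x, y, z in rad, a list of three; "claw": the opening, from -1 (shut) to 1 (fully open). In form: {"delta_pos": [[tx, ty, tz], ...], "angular": [[wx, wy, wz], ...], "claw": [claw, ...]}. A call has 1 to 12 rows; each row shifts and turns the commanded pose from where the row before left it, along the tool's axes as they then stand; what a row does not reach is not made up. A row lasts 1/8 s, in which the tool goes at most 62.5 mm and 10.7 degrees, less where a joint would pass 70% of its speed; a pose out of reach is approached as far as the arm can. A call with a gripper value outside its range is refused whole. The fingers move at their own pace and stop on an object; "grip_force" is the grip in N (left out, the last holds). Time passes only in rows, so rows that do not move let the fingers close. It gives the time, the measured TCP pose, the force and the opening at its end, in the units of the state.
- ctrl.get_obs(): the state, without advancing time (a new reading comes with each control period).
- vision.camera(name): name is "side" or "top" or "wrist"; returns a dict with "img" (480x640x3 uint8, red, green, blue), "fx", "fy", "cx", "cy" (pixels), "R" (3x3) and "t" (3): a world point X has camera coordinates R X + t; the wrist camera has in their place "T_tool_cam" (4x4, takes a point from camera to tool coordinates, whose origin is the TCP and whose axes are the flange's). Camera axes: x right, y down, z forward; pixel columns grow to the right and rows downward; lengths in m; the calibration is good to about 2 mm. A picture is of the moment at which its call begins: read the wrist's pose just before it. There is no depth.
- close_job(): hands the job in, once; it reports no verdict.
Trained networks look in a picture, given as the dict that the camera call returned (one of the last four; its "shot" number tells which), for a name from the list of things; names that differ only in an ending like _2 or _b are one class to them, and where a whole thing is asked for, a point or a joint stands for the part that bears it (a point fixed in the world has none). Each returns a list of dicts, best first, with "conf" (0 to 1); they miss things now and then, are a little off and sometimes report something else, mostly with a low value. They report only what shows in the picture. A call takes as long as a camera call. They do not tell look-alikes from the thing itself.
- recognise(picture, thing): "at" ([row, column] in pixels, amid what is visible of it).
- cut_out(picture, thing): "region" (480x640 bool, what is visible of it) and "at" ([row, column] in pixels, amid what is visible of it).
- landmark_of(picture, thing): "at" ([row, column] in pixels: a listed point, or the origin of a listed thing).
The state is a dict: "clock": time; "joints": joint angles; "qd": joint speeds; "joint_efforts": joint torques, N m; "tool_pos": TCP position; "eef_rot": TCP orientation; "wrist_force": force on the tool from outside, world axes, zero at the start; "wrist_torque": the same for the moment, N m; "grip_width": finger opening in m.
Only numpy, scipy, OpenCV 4.12 (cv2) and the standard library are available. Lean on these libraries where they do the work, as an engineer would, in place of code of your own. Each camera call takes 0.05 s, during which the arm holds its last target. There are 200 camera calls.

## Task

Line up the four microscope objectives on the four black pads of the parking tray in order of height: the shortest on the pad next to the white end block, then the others by rising height, so that the tallest stands on the pad at the far end of the row from the white block. Each must stand upright, lens up, wholly on its own pad, and let go. Set them down gently: do not drop any of them or tip one over.

Things in the scene. Friction and masses are not known exactly. Their poses are not given: they have to be found in the camera images.
- obj_red_center (a point): Microscope objective with a red band and red conical shoulder, the shortest of the four: 40 mm high, loose, standing upright on the table on its flat foot, lens up. Straight silver barrel 32 mm in diameter from the foot up to 29 mm (grip it there), then the shoulder narrows to an 18 mm nose. Mass 0.05 to 0.22 kg. The point is the centre of the objective, on its axis, 20 mm above the underside of its foot; z is its axis, up when upright.
- obj_yellow_center (a point): Microscope objective with a yellow band and yellow conical shoulder, the second shortest of the four: 52 mm high, loose, standing upright on the table on its flat foot, lens up. Straight silver barrel 32 mm in diameter from the foot up to 37 mm (grip it there), then the shoulder narrows to an 18 mm nose. Mass 0.05 to 0.22 kg. The point is the centre of the objective, on its axis, 26 mm above the underside of its foot; z is its axis, up when upright.
- obj_green_center (a point): Microscope objective with a green band and green conical shoulder, the second tallest of the four: 64 mm high, loose, standing upright on the table on its flat foot, lens up. Straight silver barrel 32 mm in diameter from the foot up to 46 mm (grip it there), then the shoulder narrows to an 18 mm nose. Mass 0.05 to 0.22 kg. The point is the centre of the objective, on its axis, 32 mm above the underside of its foot; z is its axis, up when upright.
- obj_blue_center (a point): Microscope objective with a blue band and blue conical shoulder, the tallest of the four: 76 mm high, loose, standing upright on the table on its flat foot, lens up. Straight silver barrel 32 mm in diameter from the foot up to 55 mm (grip it there), then the shoulder narrows to an 18 mm nose. Mass 0.05 to 0.22 kg. The point is the centre of the objective, on its axis, 38 mm above the underside of its foot; z is its axis, up when upright.
- pad_1: Black round rubber pad, 56 mm in diameter, fixed on the grey parking tray, at one end of the row (its neighbour is pad_2). The four pads lie in a straight row 70 mm apart (centre to centre). The tray is a fixed plate 84 mm by 360 mm lying on the table, 6 mm thick. Origin: centre of the pad's underside; the pad's top, on which an objective stands, is 2 mm above it and 8 mm above the table. z is up; y runs along the row from pad_1 towards pad_4.
- pad_2: Black round rubber pad, 56 mm in diameter, fixed on the grey parking tray, second in the row, between pad_1 and pad_3. The four pads lie in a straight row 70 mm apart (centre to centre). The tray is a fixed plate 84 mm by 360 mm lying on the table, 6 mm thick. Origin: centre of the pad's underside; the pad's top, on which an objective stands, is 2 mm above it and 8 mm above the table. z is up; y runs along the row from pad_1 towards pad_4.
- pad_3: Black round rubber pad, 56 mm in diameter, fixed on the grey parking tray, third in the row, between pad_2 and pad_4. The four pads lie in a straight row 70 mm apart (centre to centre). The tray is a fixed plate 84 mm by 360 mm lying on the table, 6 mm thick. Origin: centre of the pad's underside; the pad's top, on which an objective stands, is 2 mm above it and 8 mm above the table. z is up; y runs along the row from pad_1 towards pad_4.
- pad_4: Black round rubber pad, 56 mm in diameter, fixed on the grey parking tray, at the other end of the row (its neighbour is pad_3). The four pads lie in a straight row 70 mm apart (centre to centre). The tray is a fixed plate 84 mm by 360 mm lying on the table, 6 mm thick. Origin: centre of the pad's underside; the pad's top, on which an objective stands, is 2 mm above it and 8 mm above the table. z is up; y runs along the row from pad_1 towards pad_4.
- white_block: White end block, 70 x 20 x 18 mm, fixed on the tray beyond one end of the pad row, 57 mm from the centre of the nearest pad; a like block in black is at the other end. Which end is white changes from start to start: it may be beyond pad_1 or beyond pad_4. Origin: centre of its underside, on the tray's top; z is up.
Things that resemble listed ones, but are neither listed nor needed, are in the scene too. Leave any orange or purple look-alike of the part that bears obj_red_center alone.

How it is judged:
At the end, for the whole second after the job is handed in: From the white block outwards the pads carry the red, yellow, green and blue objective (rising height), each centre within 13 mm sideways of its pad's and within 4 mm of its standing height, within 0.12 rad of upright, at rest (under 0.02 m/s, 0.2 rad/s) and not touched by the fingers (((horizontal distance between white_block and pad_1 below 0.1 m and horizontal distance between obj_red_center and pad_1 below 0.013 m and z of obj_red_center in the frame of pad_1 between 0.018 and 0.026 m and horizontal distance between obj_yellow_center and pad_2 below 0.013 m and z of obj_yellow_center in the frame of pad_2 between 0.024 and 0.032 m and horizontal distance between obj_green_center and pad_3 below 0.013 m and z of obj_green_center in the frame of pad_3 between 0.03 and 0.038 m and horizontal distance between obj_blue_center and pad_4 below 0.013 m and z of obj_blue_center in the frame of pad_4 between 0.036 and 0.044 m) or (horizontal distance between white_block and pad_4 below 0.1 m and horizontal distance between obj_red_center and pad_4 below 0.013 m and z of obj_red_center in the frame of pad_4 between 0.018 and 0.026 m and horizontal distance between obj_yellow_center and pad_3 below 0.013 m and z of obj_yellow_center in the frame of pad_3 between 0.024 and 0.032 m and horizontal distance between obj_green_center and pad_2 below 0.013 m and z of obj_green_center in the frame of pad_2 between 0.03 and 0.038 m and horizontal distance between obj_blue_center and pad_1 below 0.013 m and z of obj_blue_center in the frame of pad_1 between 0.036 and 0.044 m)) and angle between each of obj_red_center, obj_yellow_center, obj_green_center, obj_blue_center's own z axis and vertical below 0.12 rad and linear speed of each of obj_red, obj_yellow, obj_green, obj_blue below 0.02 m/s and angular speed of each of obj_red, obj_yellow, obj_green, obj_blue below 0.2 rad/s and contact force between each of obj_red, obj_yellow, obj_green, obj_blue and the fingers below 0.1 N).
It fails at once if an objective is tipped over (tilted by more than 0.8 rad) (angle between any of obj_red_center, obj_yellow_center, obj_green_center, obj_blue_center's own z axis and vertical above 0.8 rad).
It fails at once if an objective is dropped or knocked (moves at over 0.6 m/s, as after a fall of about 18 mm, while the fingers do not hold it) ((linear speed of obj_red above 0.6 m/s and contact force between obj_red and the fingers below 0.05 N) or (linear speed of obj_yellow above 0.6 m/s and contact force between obj_yellow and the fingers below 0.05 N) or (linear speed of obj_green above 0.6 m/s and contact force between obj_green and the fingers below 0.05 N) or (linear speed of obj_blue above 0.6 m/s and contact force between obj_blue and the fingers below 0.05 N)).
It also fails if it takes over 90 s, if anything falls off the work surface, if the arm or the gripper's body presses on something with over 40 N, if the wrist force passes 120 N, or if a joint passes its speed limit or range.

## Working session

There is one attempt and no reset: what is moved stays moved. The work goes in short steps, Python scripts to look and compute and a tool call to move; the robot and the scene stay as the last step left them, time stands still between calls to the robot, and variables do not carry over. Pictures are saved under pics/ and viewed, about 12 in all and at most 16, crops included, and the job is handed in when it is done.

Besides the shell and the picture viewer there is one more tool, called after "Call:" in YAML: its name, and indented under it one key for each argument. move_arm: Moves the arm, as the interface text tells. Its arguments: {"type":"object","properties":{"delta_pos":{"type":"array"},"angular":{"type":"array"},"claw":{"type":"array"},"grip_force":{"type":"number"}},"required":["delta_pos","angular","claw"]}

```bash
mkdir -p pics && cat > h.py <<'E'
import numpy as np, cv2
from rig import ctrl, vision, close_job, recognise, cut_out, landmark_of
def ray(p,at):
    d=p["R"].T@np.array([(at[1]-p["cx"])/p["fx"],(at[0]-p["cy"])/p["fy"],1.]); c=-p["R"].T@p["t"]; return c,d
def onz(p,at,z):
    c,d=ray(p,at); return (c+d*(z-c[2])/d[2])
def proj(p,X):
    q=p["R"]@np.array(X)+p["t"]; return [p["cy"]+p["fy"]*q[1]/q[2],p["cx"]+p["fx"]*q[0]/q[2]]
def save(p,n): cv2.imwrite("pics/"+n,p["img"][:,:,::-1])
Z={"obj_red_center":.02,"obj_yellow_center":.026,"obj_green_center":.032,"obj_blue_center":.038,"pad_1":.006,"pad_2":.006,"pad_3":.006,"pad_4":.006,"white_block":.006}
E
python3 - <<'E'
from h import *
np.set_printoptions(precision=4,suppress=True)
o=ctrl.get_obs();print(o)
for n in("top","side"):
    p=vision.camera(n);save(p,n+"0.png")
    print(n,"cam",-p["R"].T@p["t"],p["fx"])
    for k,z in Z.items():
        for r in landmark_of(p,k)[:6]: print(k,np.round(r["at"],1),round(r["conf"],2),onz(p,r["at"],z)[:2])
E
```

```text
{'clock': 0.0, 'joints': array([ 1.1344,  0.1245,  1.6517,  0.    ,  1.3675, -0.0826]), 'qd': array([-0.0017, -0.0015,  0.0002, -0.    , -0.0012,  0.0018]), 'joint_efforts': array([  0.0004, -42.3608, -36.5456,  -0.0001,   0.007 ,   0.    ]), 'tool_pos': array([0.225 , 0.6092, 0.23  ]), 'eef_rot': array([-3.1395, -0.0002,  2.7878]), 'wrist_force': array([-0.3509, -0.7583, -0.5097]), 'wrist_torque': array([-0.0023,  0.0145, -0.0058]), 'grip_width': 0.08531895578631007}
top cam [0.3587 0.0013 1.068 ] 616.8653586708173
obj_red_center [319.6 298.8] 0.79 [0.426 0.069]
obj_red_center [274.7 274.9] 0.66 [0.504  0.1085]
obj_red_center [354.5 265.9] 0.53 [0.3692 0.1255]
obj_yellow_center [315.4 386.2] 0.55 [ 0.4284 -0.0786]
obj_green_center [297.7 181.8] 0.95 [0.468  0.2658]
obj_blue_center [298.8 505.7] 0.68 [ 0.4493 -0.2769]
pad_1 [208.2 247.7] 0.82 [0.6265 0.1566]
pad_1 [201.  283.2] 0.67 [0.6375 0.0933]
pad_1 [186.  367.4] 0.64 [ 0.6599 -0.057 ]
pad_1 [193.3 322. ] 0.58 [0.6493 0.0241]
pad_2 [208.2 247.7] 0.82 [0.6265 0.1566]
pad_2 [201.  283.2] 0.67 [0.6375 0.0933]
pad_2 [186.  367.4] 0.
[... 857 characters left out ...]
7.2] 0.73 [ 0.6632 -0.0572]
pad_1 [280.9 233.9] 0.66 [0.6586 0.0122]
pad_1 [334.5 240.9] 0.59 [0.6276 0.1541]
pad_2 [307.6 238.3] 0.88 [0.6407 0.0876]
pad_2 [259.4 237.2] 0.73 [ 0.6632 -0.0572]
pad_2 [280.9 233.9] 0.66 [0.6586 0.0122]
pad_2 [334.5 240.9] 0.59 [0.6276 0.1541]
pad_3 [307.6 238.3] 0.88 [0.6407 0.0876]
pad_3 [259.4 237.2] 0.73 [ 0.6632 -0.0572]
pad_3 [280.9 233.9] 0.66 [0.6586 0.0122]
pad_3 [334.5 240.9] 0.59 [0.6276 0.1541]
pad_4 [307.6 238.3] 0.88 [0.6407 0.0876]
pad_4 [259.4 237.2] 0.73 [ 0.6632 -0.0572]
pad_4 [280.9 233.9] 0.66 [0.6586 0.0122]
pad_4 [334.5 240.9] 0.59 [0.6276 0.1541]
white_block [362.7 242.6] 0.8 [0.6169 0.2154]
white_block [307.1 240.9] 0.24 [0.637  0.0862]
```

View pics/top0.png

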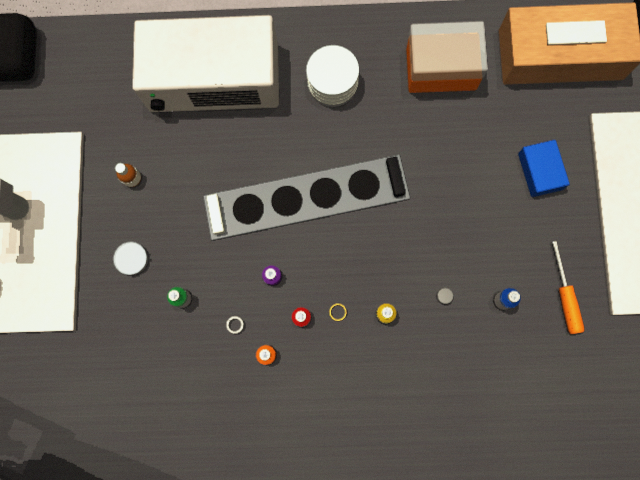

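View pics/side0.png

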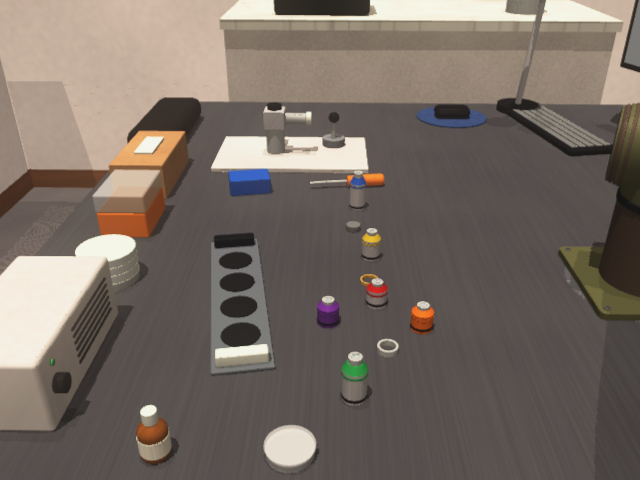

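Top view: the white block is at (217,215), the left (+y) end. From it the pads are at (208,248), (201,287), (193,325) and (185,364).

The red-like candidates are red (317,301), purple (274,272) and orange (355,266). Only (317,301) has a red band and shoulder, and I'll confirm it in a crop.

```bash
cat > loc.py <<'E'
from h import *
H={"red":.04,"yellow":.052,"green":.064,"blue":.076}
def nose(p,at,h,r=16):
    y,x=map(int,np.round(at)); w=p["img"][y-r:y+r,x-r:x+r].astype(int)
    m=((w.min(2)>150)&((w.max(2)-w.min(2))<60)).astype(np.uint8)
    n,l,s,c=cv2.connectedComponentsWithStats(m)
    if n<2: return None
    i=1+s[1:,4].argmax(); a=[c[i][1]+y-r,c[i][0]+x-r]; return np.round(a,1),s[i,4],onz(p,a,h)[:2]
E
python3 - <<'E'
from loc import *
np.set_printoptions(precision=4,suppress=True)
p=vision.camera("top")
for k,a in dict(red=(317,301),yellow=(314,387),green=(297,179),blue=(298,511)).items(): print(k,nose(p,a,H[k]))
# pads
g=p["img"].max(2); P=[]
for a in((208,248),(201,287),(193,325),(185,364)):
    y,x=a;w=(g[y-21:y+21,x-21:x+21]<45).astype(np.uint8); n,l,s,c=cv2.connectedComponentsWithStats(w)
    i=1+s[1:,4].argmax();P.append(onz(p,[c[i][1]+y-21,c[i][0]+x-21],.008)[:2]);print(s[i],P[-1])
P=np.array(P);m=P.mean(0);d=np.linalg.svd(P-m)[2][0];d*=-np.sign(d[1])
print("fit",[m+d*.07*k for k in(-1.5,-.5,.5,1.5)],"ang",np.arctan2(d[0],-d[1]),np.diff(P@d))
s=vision.camera("side");
a=cv2.resize(p["img"][250:370,240:410],None,fx=4,fy=4,interpolation=3); b=cv2.resize(s["img"][220:340,300:450],None,fx=4,fy=4,interpolation=3)[:,:600]
cv2.imwrite("pics/crop.png",cv2.resize(np.hstack([a,b]),(800,300))[:,:,::-1])
E
```

```text
red (array([316. , 300.4]), np.int32(83), array([0.4307, 0.0649]))
yellow (array([312.1, 386.9]), np.int32(85), array([ 0.432, -0.078]))
green (array([294.9, 173.4]), np.int32(89), array([0.4697, 0.2716]))
blue (array([296. , 513.9]), np.int32(97), array([ 0.45, -0.28]))
[  6   7  30  30 692] [0.6255 0.1563]
[  6   6  30  29 690] [0.638  0.0876]
[  6   6  31  30 695] [0.65  0.019]
[  6   6  30  29 689] [ 0.6628 -0.0499]
fit [array([0.6254, 0.1566]), array([0.6379, 0.0877]), array([0.6503, 0.0188]), array([ 0.6627, -0.0501])] ang 0.1785227666583339 [0.0698 0.0697 0.07  ]
```

View pics/crop.png

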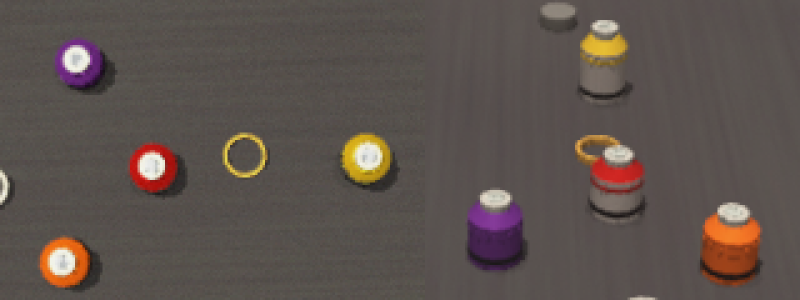

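Crop: red stands at (317,301) in the top view, with silver barrel, red band and red shoulder. The purple and orange ones have coloured bodies and no silver barrel, so they are the look-alikes. I start with green, which is nearest the arm.

Call:
move_arm:
  delta_pos:
    - [-43.3,-29,0]
    - [-43.3,-29,0]
    - [-43.3,-29,0]
    - [-43.3,-29,0]
    - [-43.3,-29,0]
    - [-43.3,-29,0]
    - [-43.3,-29,0]
    - [-43.3,-29,0]
  angular:
    - [0,0,0]
    - [0,0,0]
    - [0,0,0]
    - [0,0,0]
    - [0,0,0]
    - [0,0,0]
    - [0,0,0]
    - [0,0,0]
  claw: [1,1,1,1,1,1,1,1]
  grip_force: 40

```text
clock: 2.1
tool_pos: [0.4706, 0.2706, 0.2316]
eef_rot: [3.141, 0.001, 2.788]
wrist_force: [0.3, 0.0, 0.1]
grip_width: 0.0851
```

Call:
move_arm:
  delta_pos:
    - [0,0,0]
    - [0,0,0]
    - [0,0,0]
    - [0,0,0]
    - [0,0,0]
    - [0,0,0]
    - [0,0,0]
  angular:
    - [0,0,0.173]
    - [0,0,0.173]
    - [0,0,0.173]
    - [0,0,0.173]
    - [0,0,0.173]
    - [0,0,0.174]
    - [0,0,0]
  claw: [1,1,1,1,1,1,1]

```text
clock: 2.98
tool_pos: [0.4698, 0.2721, 0.2314]
eef_rot: [3.141, -0.0, 1.751]
wrist_force: [0.2, 0.7, -0.0]
grip_width: 0.0857
```

```bash
cat > go.py <<'E'
import sys; from h import *
def delta(x,y,z=None,yaw=1.749):
    o=ctrl.get_obs(); t=o["tool_pos"]; w=o["eef_rot"][2]; dx,dy=x-t[0],y-t[1]; c,s=np.cos(w),np.sin(w)
    print("at",np.round(t,4),"rot",np.round(o["eef_rot"],3),"clk",o["clock"],"tool mm",np.round(1e3*np.array([dx*c+dy*s,dx*s-dy*c,(t[2]-z) if z is not None else 0]),1),"wz",round(w-yaw,3),"F",np.round(o["wrist_force"],1),"w",round(o["grip_width"],4))
if __name__=="__main__": delta(*map(float,sys.argv[1:]))
E
cat > wr.py <<'E'
import sys; from loc import *
from scipy.spatial.transform import Rotation as Ro
def wrist():
    o=ctrl.get_obs(); p=vision.camera("wrist"); T=np.eye(4);T[:3,:3]=Ro.from_euler("xyz",o["eef_rot"]).as_matrix();T[:3,3]=o["tool_pos"]
    W=np.linalg.inv(T@p["T_tool_cam"]);p["R"],p["t"]=W[:3,:3],W[:3,3];return p
if __name__=="__main__":
    p=wrist();save(p,sys.argv[1]+".png")
    for k in sys.argv[2:]:
        n="obj_%s_center"%k if k in H else k
        for r in landmark_of(p,n)[:4]: print(k,np.round(r["at"],1),round(r["conf"],2),onz(p,r["at"],Z[n])[:2])
        for r in recognise(p,n)[:1]:
          if k in H:print("nose",nose(p,r["at"],H[k],60))
E
python3 go.py .4697 .2716 .014; python3 wr.py w_green green
```

```text
at [0.4698 0.2721 0.2314] rot [ 3.141 -0.     1.751] clk 2.975 tool mm [-4.000e-01 -2.000e-01  2.174e+02] wz 0.002 F [ 0.2  0.7 -0. ] w 0.0857
green [210.7 315.2] 0.73 [0.47005813 0.27650342]
nose (array([219.6, 314.5]), np.int32(251), array([0.46973816, 0.27397585]))
```

View pics/w_green.png

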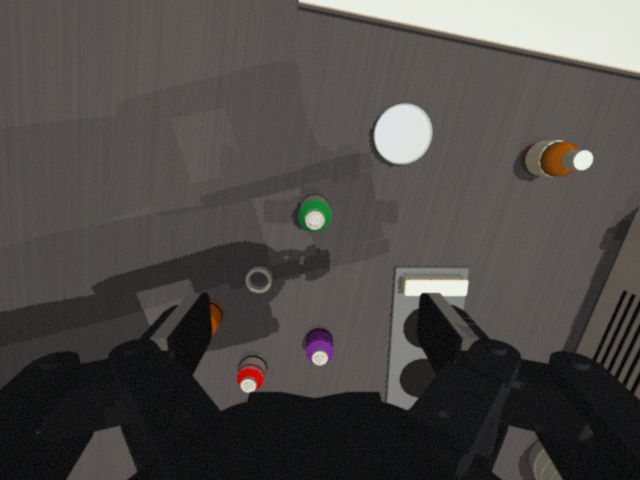

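Wrist view: green's nose is at (220,315) and agrees with the top camera to about 2 mm, and the jaw path is clear. I go down and grip.

Call:
move_arm:
  delta_pos:
    - [1,0,50]
    - [0,0,50]
    - [0,0,50]
    - [0,0,35]
    - [0,0,20]
    - [0,0,14]
    - [0,0,0]
    - [0,0,0]
    - [0,0,0]
    - [0,0,0]
    - [0,0,0]
  angular:
    - [0,0,0]
    - [0,0,0]
    - [0,0,0]
    - [0,0,0]
    - [0,0,0]
    - [0,0,0]
    - [0,0,0]
    - [0,0,0]
    - [0,0,0]
    - [0,0,0]
    - [0,0,0]
  claw: [1,1,1,1,1,1,1,-1,-1,-1,-1]
  grip_force: 40

```text
clock: 4.5
tool_pos: [0.4702, 0.2734, 0.0133]
eef_rot: [3.14, -0.0, 1.749]
wrist_force: [-0.3, -0.1, 4.2]
grip_width: 0.0309
```

```bash
python3 go.py .6503 .0188 .020; python3 wr.py w_green2 green
```

```text
at [0.4702 0.2734 0.0133] rot [ 3.14  -0.     1.749] clk 4.5 tool mm [-282.5  132.1   -6.7] wz -0.0 F [-0.3 -0.1  4.2] w 0.0309
nose (array([371.5, 314.2]), np.int32(721), array([0.47013026, 0.2734507 ]))
```

View pics/w_green2.png

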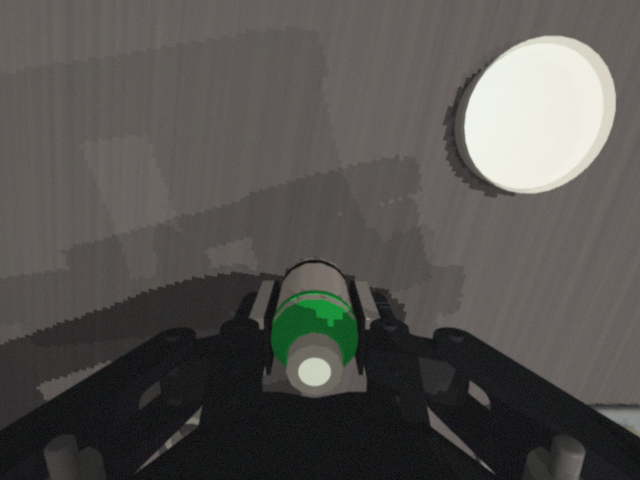

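Green is held between the pads, with its nose at (372,314) on the centre line. I lift it, move over pad 3 and lower it.

Call:
move_arm:
  delta_pos:
    - [0,0,-20]
    - [0,0,-40]
    - [0,0,-40]
    - [-40.4,18.9,0]
    - [-40.4,18.9,0]
    - [-40.4,18.9,0]
    - [-40.4,18.9,0]
    - [-40.4,18.9,0]
    - [-40.4,18.9,0]
    - [-40.1,18.7,0]
    - [0,0,0]
    - [0,0,0]
  angular:
    - [0,0,0]
    - [0,0,0]
    - [0,0,0]
    - [0,0,0]
    - [0,0,0]
    - [0,0,0]
    - [0,0,0]
    - [0,0,0]
    - [0,0,0]
    - [0,0,0]
    - [0,0,0]
    - [0,0,0]
  claw: [-1,-1,-1,-1,-1,-1,-1,-1,-1,-1,-1,-1]

```text
clock: 6.15
tool_pos: [0.6487, 0.0187, 0.1112]
eef_rot: [-3.14, -0.001, 1.748]
wrist_force: [0.1, 0.2, -1.1]
grip_width: 0.0312
```

```bash
python3 go.py .6503 .0188 .0215; python3 wr.py w_p green
```

```text
at [0.6487 0.0187 0.1112] rot [-3.140e+00 -1.000e-03  1.748e+00] clk 6.15 tool mm [-0.1  1.6 89.7] wz -0.001 F [ 0.1  0.2 -1.1] w 0.0312
green [320.2 313.1] 0.71 [ 0.65712842 -0.03302497]
nose (array([371. , 314.1]), np.int32(756), array([ 0.66119843, -0.05108039]))
```

View pics/w_p.png

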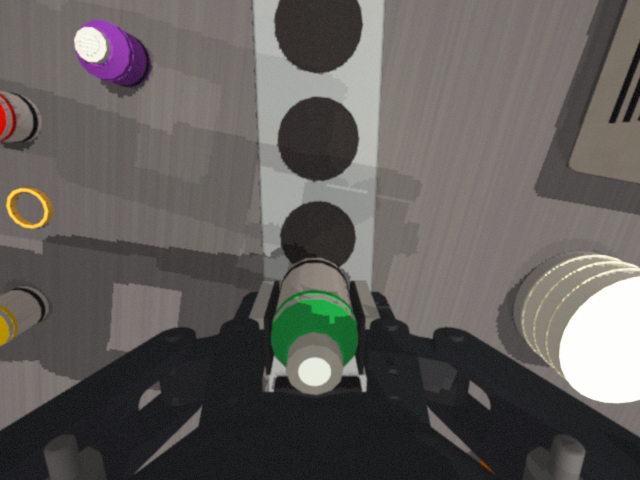

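Wrist view: green is held upright and the pads show at (20,318), (140,318) and (235,318). I check which pad is which by projection.

```bash
python3 - <<'E'
from wr import *
p=wrist()
for n,X in enumerate([(.6254,.1566),(.6379,.0877),(.6503,.0188),(.6627,-.0501)]): print(n+1,np.round(proj(p,[*X,.008]),0))
E
```

```text
1 [ 28. 317.]
2 [143. 316.]
3 [241. 316.]
4 [326. 316.]
```

The projections match pads 1–3, so green is over pad 3. I lower, release and rise.

Call:
move_arm:
  delta_pos:
    - [0,1.5,40]
    - [0,0,28]
    - [0,0,13]
    - [0,0,6]
    - [0,0,2.5]
    - [0,0,0]
  angular:
    - [0,0,0]
    - [0,0,0]
    - [0,0,0]
    - [0,0,0]
    - [0,0,0]
    - [0,0,0]
  claw: [-1,-1,-1,-1,-1,-1]

```text
clock: 7.1
tool_pos: [0.6519, 0.0187, 0.0239]
eef_rot: [3.14, 0.0, 1.749]
wrist_force: [-0.1, 1.0, -2.0]
grip_width: 0.031
```

```bash
python3 go.py .6503 .0188 .0215
```

```text
at [0.6519 0.0187 0.0239] rot [3.14  0.    1.749] clk 7.1 tool mm [ 0.4 -1.6  2.4] wz -0.0 F [-0.1  1.  -2. ] w 0.031
```

Call:
move_arm:
  delta_pos:
    - [0,-1,1.5]
    - [0,0,1]
    - [0,0,0]
    - [0,0,0]
    - [0,0,0]
    - [0,0,0]
    - [0,0,-15]
    - [0,0,-35]
    - [0,0,-50]
    - [0,0,-10]
  angular:
    - [0,0,0]
    - [0,0,0]
    - [0,0,0]
    - [0,0,0]
    - [0,0,0]
    - [0,0,0]
    - [0,0,0]
    - [0,0,0]
    - [0,0,0]
    - [0,0,0]
  claw: [-1,-1,-1,-0.1,0.4,1,1,1,1,1]

```text
clock: 8.35
tool_pos: [0.6533, 0.0184, 0.1368]
eef_rot: [3.132, 0.002, 1.749]
wrist_force: [-0.4, -0.5, 0.5]
grip_width: 0.0857
```

```bash
python3 go.py .45 -.28 .018; python3 - <<'E'
from loc import *
p=vision.camera("top")
H["green"]+=.008
print(proj(p,[.6503,.0188,.072]));print(nose(p,proj(p,[.6503,.0188,.072]),.072))
s=vision.camera("side");save(s,"s1.png")
for r in landmark_of(s,"obj_green_center")[:2]:print(r["conf"],onz(s,r["at"],.04))
E
```

```text
at [0.6533 0.0184 0.1368] rot [3.132e+00 2.000e-03 1.749e+00] clk 8.35 tool mm [-257.6 -252.9  118.8] wz -0.0 F [-0.4 -0.5  0.5] w 0.0857
[np.float64(182.1618965990824), np.float64(323.9893371993164)]
None
0.85 [0.65306502 0.01053298 0.04      ]
```

View pics/s1.png

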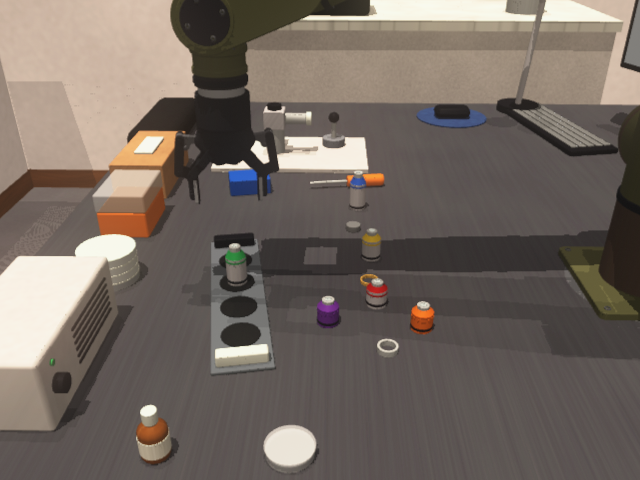

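Side view: green stands upright on pad 3 at (265,237). Next is blue.

Call:
move_arm:
  delta_pos:
    - [-36.8,-36.1,0]
    - [-36.8,-36.1,0]
    - [-36.8,-36.1,0]
    - [-36.8,-36.1,0]
    - [-36.8,-36.1,0]
    - [-36.8,-36.1,0]
    - [-36.8,-36.1,0]
    - [0,0,0]
    - [0,0,0]
  angular:
    - [0,0,0]
    - [0,0,0]
    - [0,0,0]
    - [0,0,0]
    - [0,0,0]
    - [0,0,0]
    - [0,0,0]
    - [0,0,0]
    - [0,0,0]
  claw: [1,1,1,1,1,1,1,1,1]

```text
clock: 9.62
tool_pos: [0.4463, -0.2791, 0.1287]
eef_rot: [-3.14, -0.002, 1.748]
wrist_force: [0.1, -0.4, -0.4]
grip_width: 0.0852
```

```bash
python3 go.py .45 -.28 .018; python3 wr.py w_blue blue
```

```text
at [ 0.4463 -0.2791  0.1287] rot [-3.140e+00 -2.000e-03  1.748e+00] clk 9.625 tool mm [ -1.6   3.5 110.7] wz -0.001 F [ 0.1 -0.4 -0.4] w 0.0852
blue [246.5 319.9] 0.89 [ 0.45029763 -0.27941038]
nose (array([262.6, 320.6]), np.int32(645), array([ 0.44999939, -0.27840398]))
```

Call:
move_arm:
  delta_pos:
    - [-0.6,3.5,25]
    - [0,0,40]
    - [0,0,30]
    - [0,0,15]
    - [0,0,0]
    - [0,0,0]
    - [0,0,0]
    - [0,0,0]
    - [0,0,0]
  angular:
    - [0,0,0]
    - [0,0,0]
    - [0,0,0]
    - [0,0,0]
    - [0,0,0]
    - [0,0,0]
    - [0,0,0]
    - [0,0,0]
    - [0,0,0]
  claw: [1,1,1,1,1,-1,-1,-1,-1]

```text
clock: 10.9
tool_pos: [0.4513, -0.2803, 0.0215]
eef_rot: [3.14, 0.002, 1.749]
wrist_force: [-1.0, 0.7, 4.2]
grip_width: 0.0306
```

```bash
python3 go.py .6627 -.0501 .027; python3 wr.py w_blue2 blue
```

```text
at [ 0.4513 -0.2803  0.0215] rot [3.140e+00 2.000e-03 1.749e+00] clk 10.9 tool mm [189.2 248.8  -5.5] wz -0.0 F [-1.   0.7  4.2] w 0.0306
blue [315.8 314.6] 0.65 [ 0.4512179  -0.27921979]
nose (array([374.2, 314.2]), np.int32(727), array([ 0.45085028, -0.2783561 ]))
```

Call:
move_arm:
  delta_pos:
    - [0,0,-20]
    - [0,0,-40]
    - [0,0,-45]
    - [27,35.5,0]
    - [27,35.5,0]
    - [27,35.5,0]
    - [27,35.5,0]
    - [27,35.5,0]
    - [27,35.5,0]
    - [27,35.5,0]
    - [0,0,0]
    - [0,0,0]
  angular:
    - [0,0,0]
    - [0,0,0]
    - [0,0,0]
    - [0,0,0]
    - [0,0,0]
    - [0,0,0]
    - [0,0,0]
    - [0,0,0]
    - [0,0,0]
    - [0,0,0]
    - [0,0,0]
    - [0,0,0]
  claw: [-1,-1,-1,-1,-1,-1,-1,-1,-1,-1,-1,-1]

```text
clock: 12.55
tool_pos: [0.6607, -0.0498, 0.1241]
eef_rot: [-3.139, -0.0, 1.749]
wrist_force: [-0.4, -0.8, -1.0]
grip_width: 0.0311
```

```bash
python3 go.py .6627 -.0501 .0295; python3 wr.py w_blue3 blue
```

```text
at [ 0.6607 -0.0498  0.1241] rot [-3.139 -0.     1.749] clk 12.55 tool mm [-0.6  1.9 94.6] wz 0.0 F [-0.4 -0.8 -1. ] w 0.0311
blue [312.8 314.7] 0.63 [ 0.66983512 -0.09913441]
nose (array([373.8, 314.2]), np.int32(695), array([ 0.6737148 , -0.12222814]))
```

View pics/w_blue3.png

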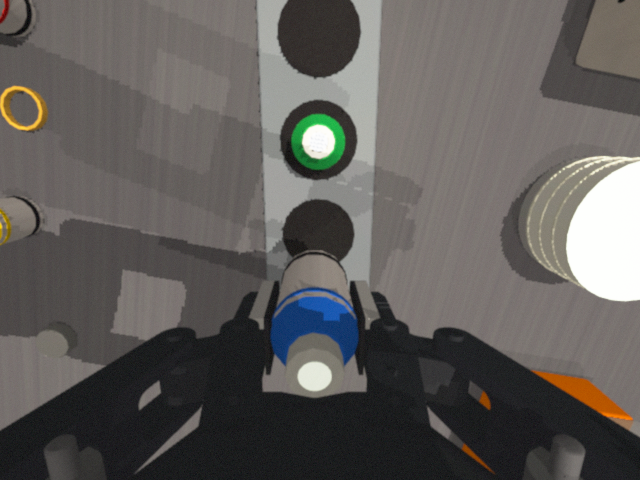

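Wrist view: blue is held, green stands on pad 3 at (140,318) and the empty pad 4 is at (235,318) below blue. I lower it.

Call:
move_arm:
  delta_pos:
    - [-0.5,0.8,40]
    - [0,0,30]
    - [0,0,14]
    - [0,0,6]
    - [0,0,2.5]
    - [0,0,0]
    - [0,0,1]
    - [0,0,0]
  angular:
    - [0,0,0]
    - [0,0,0]
    - [0,0,0]
    - [0,0,0]
    - [0,0,0]
    - [0,0,0]
    - [0,0,0]
    - [0,0,0]
  claw: [-1,-1,-1,-1,-1,-1,-1,-1]

```text
clock: 13.7
tool_pos: [0.6629, -0.0501, 0.0323]
eef_rot: [3.141, 0.0, 1.749]
wrist_force: [-0.0, 0.5, -1.9]
grip_width: 0.0306
```

Call:
move_arm:
  delta_pos:
    - [0,0,1.5]
    - [0,0,1.2]
    - [0,0,0]
    - [0,0,0]
    - [0,0,0]
    - [0,0,0]
    - [0,0,-15]
    - [0,0,-35]
    - [0,0,-50]
    - [0,0,-10]
    - [0,0,0]
  angular:
    - [0,0,0]
    - [0,0,0]
    - [0,0,0]
    - [0,0,0]
    - [0,0,0]
    - [0,0,0]
    - [0,0,0]
    - [0,0,0]
    - [0,0,0]
    - [0,0,0]
    - [0,0,0]
  claw: [-1,-1,-1,-0.1,0.4,1,1,1,1,1,1]

```text
clock: 15.08
tool_pos: [0.6633, -0.0502, 0.141]
eef_rot: [3.139, 0.001, 1.749]
wrist_force: [0.0, -0.1, 0.0]
grip_width: 0.085
```

```bash
python3 go.py .432 -.078 .008
```

```text
at [ 0.6633 -0.0502  0.141 ] rot [3.139e+00 1.000e-03 1.749e+00] clk 15.075 tool mm [  13.6 -232.6  133. ] wz -0.0 F [ 0.  -0.1  0. ] w 0.085
```

Next is yellow, with blue checked in the side view on the way.

Call:
move_arm:
  delta_pos:
    - [2.7,-46.5,0]
    - [2.7,-46.5,0]
    - [2.7,-46.5,0]
    - [2.7,-46.5,0]
    - [2.7,-46.5,0]
    - [0,0,0]
    - [0,0,0]
  angular:
    - [0,0,0]
    - [0,0,0]
    - [0,0,0]
    - [0,0,0]
    - [0,0,0]
    - [0,0,0]
    - [0,0,0]
  claw: [1,1,1,1,1,1,1]

```text
clock: 15.95
tool_pos: [0.4313, -0.0779, 0.1384]
eef_rot: [-3.141, -0.0, 1.749]
wrist_force: [0.3, -0.6, -0.3]
grip_width: 0.0857
```

```bash
python3 go.py .432 -.078 .008; python3 wr.py w_yel yellow; python3 - <<'E'
from loc import *
s=vision.camera("side")
for k,z in(("green",.04),("blue",.046)):
  for r in landmark_of(s,f"obj_{k}_center")[:1]:print(k,r["conf"],onz(s,r["at"],z))
E
```

```text
at [ 0.4313 -0.0779  0.1384] rot [-3.141 -0.     1.749] clk 15.95 tool mm [ -0.2   0.7 130.4] wz -0.0 F [ 0.3 -0.6 -0.3] w 0.0857
yellow [237.7 315.5] 0.85 [ 0.43229895 -0.07826333]
nose (array([244.4, 316. ]), np.int32(476), array([ 0.43217982, -0.07615648]))
green 0.63 [0.65355697 0.01369069 0.04      ]
blue 0.71 [ 0.6602218  -0.04262202  0.046     ]
```

View pics/w_yel.png

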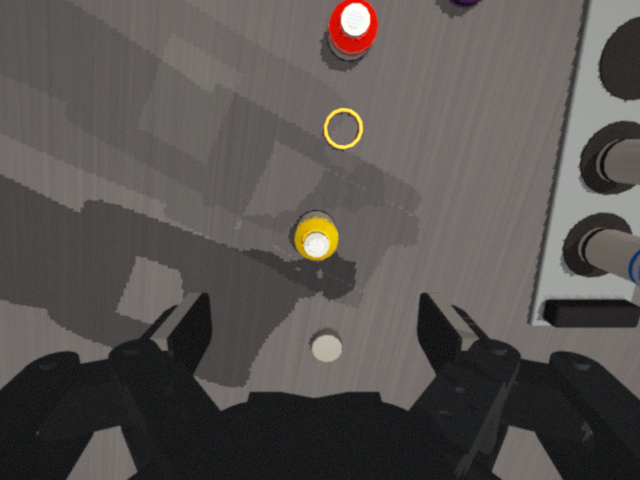

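Wrist view: yellow's nose is at (244,316) between the open jaws, and blue and green stand on their pads at right. I go down and grip.

Call:
move_arm:
  delta_pos:
    - [0.7,0.7,45]
    - [0,0,40]
    - [0,0,30]
    - [0,0,17]
    - [0,0,0]
    - [0,0,0]
    - [0,0,0]
    - [0,0,0]
    - [0,0,0]
  angular:
    - [0,0,0]
    - [0,0,0]
    - [0,0,0]
    - [0,0,0]
    - [0,0,0]
    - [0,0,0]
    - [0,0,0]
    - [0,0,0]
    - [0,0,0]
  claw: [1,1,1,1,1,-1,-1,-1,-1]

```text
clock: 17.38
tool_pos: [0.4328, -0.0774, 0.0082]
eef_rot: [3.14, 0.001, 1.749]
wrist_force: [-0.7, -0.3, 4.3]
grip_width: 0.0309
```

```bash
python3 go.py .6379 .0877 .0165; python3 wr.py w_yel2 yellow
```

```text
at [ 0.4328 -0.0774  0.0082] rot [3.140e+00 1.000e-03 1.749e+00] clk 17.375 tool mm [126.2 231.1  -8.3] wz -0.0 F [-0.7 -0.3  4.3] w 0.0309
yellow [319.6 311.9] 0.75 [ 0.43180093 -0.07743348]
nose (array([357. , 314.2]), np.int32(696), array([ 0.43256225, -0.07681814]))
```

Call:
move_arm:
  delta_pos:
    - [0,0,-20]
    - [0,0,-40]
    - [0,0,-45]
    - [21,38.5,0]
    - [21,38.5,0]
    - [21,38.5,0]
    - [21,38.5,0]
    - [21,38.5,0]
    - [21,38.5,0]
    - [0,0,0]
    - [0,0,0]
  angular:
    - [0,0,0]
    - [0,0,0]
    - [0,0,0]
    - [0,0,0]
    - [0,0,0]
    - [0,0,0]
    - [0,0,0]
    - [0,0,0]
    - [0,0,0]
    - [0,0,0]
    - [0,0,0]
  claw: [-1,-1,-1,-1,-1,-1,-1,-1,-1,-1,-1]

```text
clock: 18.9
tool_pos: [0.636, 0.0875, 0.1112]
eef_rot: [-3.14, 0.0, 1.749]
wrist_force: [-0.9, 0.2, -0.0]
grip_width: 0.0308
```

```bash
python3 go.py .6379 .0877 .0165
```

```text
at [0.636  0.0875 0.1112] rot [-3.14   0.     1.749] clk 18.9 tool mm [-0.1  1.9 94.7] wz -0.0 F [-0.9  0.2 -0. ] w 0.0308
```

Call:
move_arm:
  delta_pos:
    - [0,0.8,40]
    - [0,0,30]
    - [0,0,14]
    - [0,0,6]
    - [0,0,2.5]
    - [0,0,1.5]
    - [0,0,0]
    - [0,0,0]
  angular:
    - [0,0,0]
    - [0,0,0]
    - [0,0,0]
    - [0,0,0]
    - [0,0,0]
    - [0,0,0]
    - [0,0,0]
    - [0,0,0]
  claw: [-1,-1,-1,-1,-1,-1,-1,-1]

```text
clock: 19.9
tool_pos: [0.6381, 0.088, 0.0187]
eef_rot: [3.141, 0.0, 1.749]
wrist_force: [0.3, -0.2, 0.1]
grip_width: 0.0309
```

Call:
move_arm:
  delta_pos:
    - [0,0,1.3]
    - [0,0,1.2]
    - [0,0,0]
    - [0,0,0]
    - [0,0,0]
    - [0,0,0]
    - [0,0,-15]
    - [0,0,-35]
    - [0,0,-50]
    - [0,0,-15]
    - [0,0,0]
  angular:
    - [0,0,0]
    - [0,0,0]
    - [0,0,0]
    - [0,0,0]
    - [0,0,0]
    - [0,0,0]
    - [0,0,0]
    - [0,0,0]
    - [0,0,0]
    - [0,0,0]
    - [0,0,0]
  claw: [-1,-1,-1,-0.1,0.4,1,1,1,1,1,1]

```text
clock: 21.28
tool_pos: [0.6388, 0.088, 0.1327]
eef_rot: [3.138, 0.0, 1.749]
wrist_force: [1.0, 0.8, -0.3]
grip_width: 0.0853
```

```bash
python3 go.py .431 .065 .004
```

```text
at [0.6388 0.088  0.1327] rot [3.138 0.    1.749] clk 21.275 tool mm [  14.2 -208.6  128.7] wz -0.0 F [ 1.   0.8 -0.3] w 0.0853
```

Call:
move_arm:
  delta_pos:
    - [2.8,-41.7,0]
    - [2.8,-41.7,0]
    - [2.8,-41.7,0]
    - [2.8,-41.7,0]
    - [2.8,-41.7,0]
    - [0,0,0]
    - [0,0,0]
  angular:
    - [0,0,0]
    - [0,0,0]
    - [0,0,0]
    - [0,0,0]
    - [0,0,0]
    - [0,0,0]
    - [0,0,0]
  claw: [1,1,1,1,1,1,1]

```text
clock: 22.15
tool_pos: [0.4299, 0.0648, 0.1297]
eef_rot: [-3.141, -0.0, 1.749]
wrist_force: [0.1, -0.1, -0.5]
grip_width: 0.0853
```

```bash
python3 go.py .431 .065 .004; python3 wr.py w_red red
```

```text
at [0.4299 0.0648 0.1297] rot [-3.141 -0.     1.749] clk 22.15 tool mm [  0.    1.1 125.7] wz -0.0 F [ 0.1 -0.1 -0.5] w 0.0853
red [188.2 426. ] 0.91 [0.50319747 0.11600734]
red [234.1 319.1] 0.58 [0.43295823 0.06830718]
red [139.6 241.9] 0.57 [0.36722808 0.12593982]
nose (array([191.1, 436.4]), np.int32(567), array([0.50384465, 0.11656264]))
```

View pics/w_red.png

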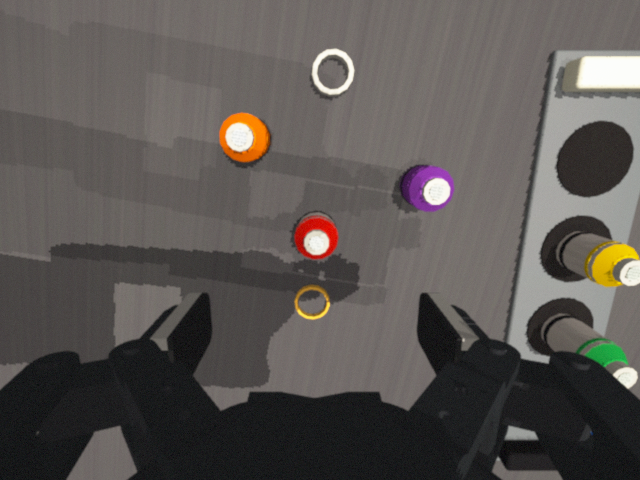

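Wrist view: red is at (240,317), centred between the jaws. Purple (190,430) and orange (138,243) are clear of the fingers. I go down and grip.

Call:
move_arm:
  delta_pos:
    - [1.2,1.1,45]
    - [0,0,40]
    - [0,0,25]
    - [0,0,15]
    - [0,0,0]
    - [0,0,0]
    - [0,0,0]
    - [0,0,0]
    - [0,0,0]
  angular:
    - [0,0,0]
    - [0,0,0]
    - [0,0,0]
    - [0,0,0]
    - [0,0,0]
    - [0,0,0]
    - [0,0,0]
    - [0,0,0]
    - [0,0,0]
  claw: [1,1,1,1,1,-1,-1,-1,-1]

```text
clock: 23.42
tool_pos: [0.4319, 0.0662, 0.0067]
eef_rot: [3.139, 0.0, 1.749]
wrist_force: [-0.3, -1.1, 4.1]
grip_width: 0.0305
```

```bash
python3 go.py .6254 .1566 .013; python3 wr.py w_red2 red
```

```text
at [0.4319 0.0662 0.0067] rot [3.139 0.    1.749] clk 23.425 tool mm [ 54.7 206.4  -6.3] wz -0.0 F [-0.3 -1.1  4.1] w 0.0305
red [135.7 168.5] 0.98 [0.36801081 0.12634552]
red [312.8 316. ] 0.66 [0.43248732 0.06707148]
nose (array([241.3, 556.9]), np.int32(2182), array([0.50378013, 0.11656431]))
```

View pics/w_red2.png

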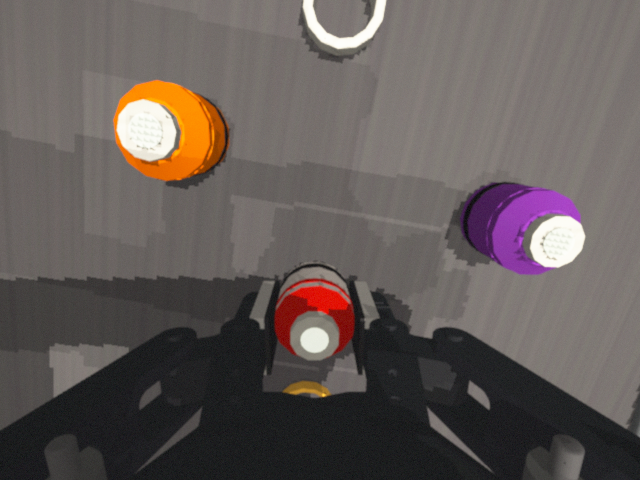

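Red is held centrally at (335,315) and the look-alikes are untouched. I carry it to pad 1.

Call:
move_arm:
  delta_pos:
    - [0,0,-20]
    - [0,0,-40]
    - [0,0,-45]
    - [11,41.3,0]
    - [11,41.3,0]
    - [11,41.3,0]
    - [11,41.3,0]
    - [11,41.3,0]
    - [0,0,0]
    - [0,0,0]
  angular:
    - [0,0,0]
    - [0,0,0]
    - [0,0,0]
    - [0,0,0]
    - [0,0,0]
    - [0,0,0]
    - [0,0,0]
    - [0,0,0]
    - [0,0,0]
    - [0,0,0]
  claw: [-1,-1,-1,-1,-1,-1,-1,-1,-1,-1]

```text
clock: 24.82
tool_pos: [0.6233, 0.1566, 0.1096]
eef_rot: [-3.139, 0.0, 1.749]
wrist_force: [0.1, 0.5, 0.1]
grip_width: 0.0305
```

```bash
python3 go.py .6254 .1566 .0147
```

```text
at [0.6233 0.1566 0.1096] rot [-3.139  0.     1.749] clk 24.825 tool mm [-0.4  2.  94.9] wz -0.0 F [0.1 0.5 0.1] w 0.0305
```

Call:
move_arm:
  delta_pos:
    - [-0.3,0.9,40]
    - [0,0,30]
    - [0,0,14]
    - [0,0,6]
    - [0,0,2.5]
    - [0,0,1.5]
    - [0,0,0]
    - [0,0,0]
  angular:
    - [0,0,0]
    - [0,0,0]
    - [0,0,0]
    - [0,0,0]
    - [0,0,0]
    - [0,0,0]
    - [0,0,0]
    - [0,0,0]
  claw: [-1,-1,-1,-1,-1,-1,-1,-1]

```text
clock: 25.82
tool_pos: [0.6257, 0.1568, 0.0172]
eef_rot: [3.141, -0.0, 1.749]
wrist_force: [0.4, -0.0, -1.3]
grip_width: 0.0309
```

Call:
move_arm:
  delta_pos:
    - [0,0,1.3]
    - [0,0,1.2]
    - [0,0,0]
    - [0,0,0]
    - [0,0,0]
    - [0,0,0]
    - [0,0,-15]
    - [0,0,-35]
    - [0,0,-50]
    - [0,0,-40]
    - [0,0,0]
  angular:
    - [0,0,0]
    - [0,0,0]
    - [0,0,0]
    - [0,0,0]
    - [0,0,0]
    - [0,0,0]
    - [0,0,0]
    - [0,0,0]
    - [0,0,0]
    - [0,0,0]
    - [0,0,0]
  claw: [-1,-1,-1,-0.1,0.4,1,1,1,1,1,1]

```text
clock: 27.2
tool_pos: [0.6286, 0.1573, 0.161]
eef_rot: [3.131, 0.0, 1.749]
wrist_force: [-0.6, -0.1, -0.2]
grip_width: 0.0856
```

Call:
move_arm:
  delta_pos:
    - [40,-40,0]
    - [40,-40,0]
    - [40,-40,0]
    - [40,-40,0]
    - [40,-40,0]
    - [40,-30,0]
    - [0,0,0]
    - [0,0,0]
  angular:
    - [0,0,0]
    - [0,0,0]
    - [0,0,0]
    - [0,0,0]
    - [0,0,0]
    - [0,0,0]
    - [0,0,0]
    - [0,0,0]
  claw: [1,1,1,1,1,1,1,1]

```text
clock: 28.2
tool_pos: [0.3564, 0.352, 0.1539]
eef_rot: [-3.141, 0.001, 1.749]
wrist_force: [-0.5, 0.0, 0.0]
grip_width: 0.0851
```

```bash
python3 - <<'E'
from loc import *
np.set_printoptions(precision=4,suppress=True)
P=dict(red=(.6254,.1566),yellow=(.6379,.0877),green=(.6503,.0188),blue=(.6627,-.0501))
p=vision.camera("top");s=vision.camera("side")
for k,X in P.items():
    n=nose(p,proj(p,[*X,H[k]+.008]),H[k]+.008,14)
    r=landmark_of(s,f"obj_{k}_center")[:3]
    print(k,"top err mm",None if n is None else (n[2]-X)*1e3,"side",[(round(q["conf"],2),(onz(s,q["at"],H[k]/2+.008)[:2]-X)*1e3) for q in r])
a=cv2.resize(p["img"][150:250,190:420],(800,348)); b=cv2.resize(s["img"][200:380,170:430],(364,252)); 
c=np.zeros((600,800,3),np.uint8);c[:348]=a;c[348:,:364]=b;cv2.imwrite("pics/end.png",c[:,:,::-1]);print(ctrl.get_obs()["clock"])
E
```

```text
red top err mm [-0.5214 -1.0368] side [(0.87, array([ 2.2615, -5.2444])), (0.8, array([-257.0335,  -23.1978])), (0.66, array([-121.8345,  -36.8849]))]
yellow top err mm [-0.8404 -0.4664] side [(0.75, array([ 0.7002, -4.6625]))]
green top err mm [-0.3737 -1.5976] side [(0.83, array([  7.0931, -17.074 ]))]
blue top err mm [-0.3067  0.0455] side [(0.56, array([ -1.6857, -13.0896]))]
28.5
```

View pics/end.png

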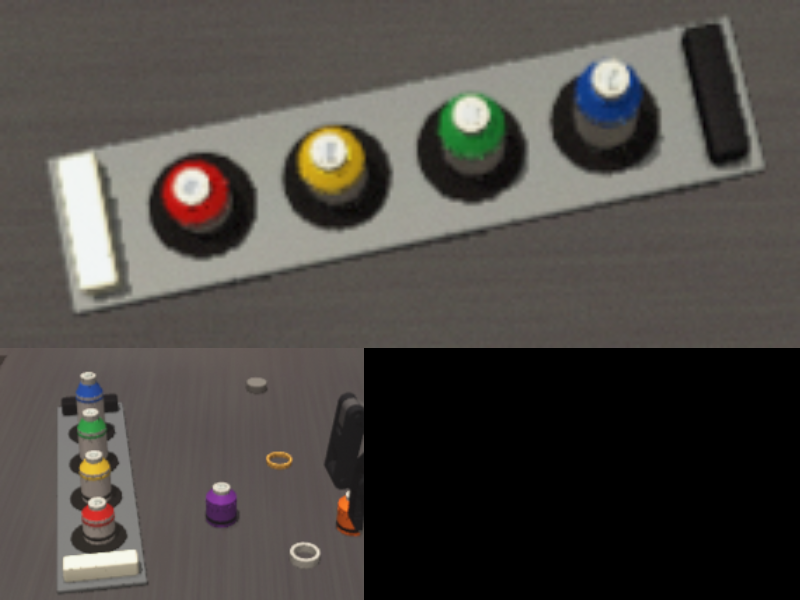

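All four stand upright on their pads, in order from the white block. The top camera puts each nose within 2 mm of its pad centre. I hand in.

```bash
python3 -c "from h import *;print(close_job())"
```

```text
the job is handed in; nothing more can be done
None
```

I placed the four objectives on the tray from the white block outwards, red, yellow, green and blue, and handed the job in at about 28.5 s of robot time. `close_job()` gives no verdict, so the result below rests on my own last checks.

- **Top camera:** each nose lies within about 2 mm of its pad centre. The final picture shows all four upright and released, with the gripper clear of the tray.
- **Side camera:** the landmark network disagreed. It put red and yellow about 5 mm off, blue 13 mm and green 18 mm. In that view green and blue are partly hidden behind the shorter ones. I trusted the top view and the gripper positions at release, which were within 2 mm of the pad centres.
- **Setting down:** I released each one on the pad or about 1 mm above it, with no sharp contact force seen. Nothing was tipped, and the purple and orange look-alikes were not touched.

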